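# Fit the tank float heavy end down

### The job

One end of the red tank float is weighted, but you cannot see which. Pick it up so that it hangs free with its heavy end down, then lower it into the round blue float chamber, set it down rather than dropping it, and leave it standing upright there, heavy end down. Leave the black float where it lies.

Things in the scene. Friction and masses are not known exactly. Their poses are not given: they have to be found in the camera images.
- float: Red square float, 92 x 36 x 36 mm, 120-200 g, lying at any yaw. Brass cross pin, 12 mm thick, 54 mm over its end faces, through its middle. The bar swings freely on it, settling in 1.5 s: grip the pin's end faces and raise 60 mm; the top then reaches 50 mm above the pin. Origin: mid-bar, on the pin's axis, 18 mm above the bench lying, 46 above its foot standing. x: to the light end; y: pin; z: up.
- black_float: A black spare float of the same shape and size, its pin fixed, lying on the bench at any yaw; a bystander. Origin at its middle, x along the bar, y along the pin, z up.
- blue_chamber: Blue float chamber, fixed, lid off: a shallow round cup, 72 mm inner and 82 outer diameter, floor 6 mm and rim 20 mm above the bench, on a grey flange 104 mm across, 5 thick; brass hose stub 25 mm long on its +x side at 12 mm height. Origin on the cup's axis at bench height, z up. A float standing in it has its pin 52 mm above the bench; any yaw will do.
- green_chamber: A green float chamber of the same shape and size, fixed; not the one to use. Origin on its axis at bench height, z up.
There are look-alikes about, which are no part of the job. Of the things that look like the float, the smallest one is meant. What is shaped like the blue_chamber but orange is not meant.

How it is judged:
On the way:
1. the float hangs free, heavy end down, clear of the bench (its middle more than 66 mm up, within 12 degrees of upright) (height (world z) of float above 0.066 m and angle between float's own x axis and vertical below 0.21 rad), for 0.2 s.
At the end, for the whole second after the job is handed in: The red float stands at rest on the floor of the blue chamber, heavy end down: its middle within 18 mm of the chamber's axis and 46 to 58 mm above the bench, its length within 10 degrees of vertical (horizontal distance between float and blue_chamber below 0.018 m and z of float in the frame of blue_chamber between 0.046 and 0.058 m and angle between float's own x axis and vertical below 0.175 rad and linear speed of float below 0.03 m/s and angular speed of float below 0.2 rad/s); the robot touches nothing.
It fails at once if the float is dropped (it falls faster than 0.5 m/s, about 13 mm of free fall, untouched by the fingers) (linear speed of float above 0.5 m/s and contact force between the fingers and float below 0.05 N).
It fails at once if the black float is moved by more than 30 mm (distance of black_float from where it was at the start of the episode above 0.03 m).
It also fails if it takes over 48 s, if anything falls off the work surface, if the arm or the gripper's body presses on something with over 40 N, if the wrist force passes 120 N, or if a joint passes its speed limit or range.

### The arm

A 6-joint arm with a two-finger parallel gripper is mounted at the origin on the work surface. World frame = base frame: x ahead of the robot, y to its left, z up, the work surface at z = 0. Lengths are in m, angles in rad, forces in N, time in s.
With the tool pointing down it reaches from about 0.25 to 0.725 m from the base axis. Payload 4 kg.
Tool frame: the origin (TCP) lies midway between the tips of the shut fingers; the grasp point (between the pads) lies pinch_z behind it (pinch_z is the distance from the TCP to the grasp point, in m); z points along the fingers, y is the direction in which the jaws open and shut (so a half turn about z gives the same grasp; the last joint's range is limited). The gripper opens to 85 mm and grips with 20 to 120 N. Pads are 22 mm wide; open, the fingers measure 114 mm over their backs; the gripper's body (76 mm by 85 mm) begins 54 mm behind the grasp point. The pads swing forward as they close: fully open they stand 13 mm farther back than shut.
Start: joints at [-1.207, 0.241, 0.005, 1.335, 0, 1.571], TCP at [0.178, -0.467, 0.231] pointing down, gripper open.
Joint ranges: [-2.72, 2.72], [-1.05, 1.87], [-1.09, 1.28], [-1.99, 2.15], [-1.42, 1.44], [-3.14, 3.14]. Speed limits (rad/s): [2.79, 2.79, 3.14, 3.14, 3.14, 3.14].

### API

Orientations are given as a unit quaternion [x, y, z, w].
In Python, from workcell import * gives the robot as it stands.
- The arm moves only by the tool move_arm, never from a script. Its argument "motion" is a list of rows, each a list of 3 entries, a list of its own where there are three numbers: the finger opening in mm, from 0 to 85.4, then the shift along the tool's x, y, z in units of 50 mm (1.0 is 50 mm), then the turn about the tool's z in units of 6 degrees (1.0 is 6 degrees). In form: [[claw, [dx, dy, dz], roll], ...]. A call has exactly 10 rows; each row is the pose to reach, as a shift and turn from the pose commanded when the call began, along the tool's axes at that moment; what a row does not reach only later rows make up. A row lasts 1/10 s, in which the tool goes at most 50 mm and 8.59 degrees, less where a joint would pass 70% of its speed; a pose out of reach is approached as far as the arm can. A call with a gripper value outside its range is refused whole. The fingers move at their own pace and stop on an object; the grip force is fixed at half the most. Time passes only in rows, so rows that repeat a pose let the fingers close, or fill a call up. It gives the time, the measured TCP pose, the force and the opening at its end, in the units of the state.
- get_obs(): the state, without advancing time (a new reading comes with each control period).
- camera(name): name is "scene" or "top" or "wrist"; returns a dict with "color" (384x512x3 uint8, red, green, blue), "fx", "fy", "cx", "cy" (pixels), "rvec" (rotation vector, rad) and "tvec" (3), from world to camera coordinates, as OpenCV has them; the wrist camera has in their place "mount" (4x4, takes a point from camera to tool coordinates, whose origin is the TCP and whose axes are the flange's). Camera axes: x right, y down, z forward; pixel columns grow to the right and rows downward; lengths in m; the calibration is good to about 2 mm. The wrist camera is an equidistant fisheye: a pixel r from the principal point sees the ray r / f radians off the axis. A picture is of the moment at which its call begins: read the wrist's pose just before it. There is no depth.
- job_done(): hands the job in, once; it reports no verdict.
The state is a dict: "clock": time; "joint_pos": joint angles; "joint_vel": joint speeds; "tau": joint torques, N m; "eef_pos": TCP position; "tool_rot": TCP orientation; "ft_force": force on the tool from outside, world axes, zero at the start; "ft_torque": the same for the moment, N m; "grip_width": finger opening in m.
Only numpy, scipy, OpenCV 4.12 (cv2) and the standard library are available. Lean on these libraries where they do the work, as an engineer would, in place of code of your own. Each camera call takes 0.05 s, during which the arm holds its last target.

## Working session

There is one attempt and no reset: what is moved stays moved. The work goes in short steps, Python scripts to look and compute and a tool call to move; the robot and the scene stay as the last step left them, time stands still between calls to the robot, and variables do not carry over. Pictures are saved under pics/ and viewed, and the job is handed in when it is done.

Besides the shell and the picture viewer there is one more tool, called after "Call:" by a JSON object that holds its "api" and its "payload", one argument or row to a line. move_arm: Moves the arm, as the interface text tells. Its arguments: {"type":"object","properties":{"motion":{"type":"array","items":{"type":"array"}}},"required":["motion"]}

```bash
mkdir -p pics; ls; python3 - <<'E'
from workcell import *
import cv2
o=get_obs(); print(o)
import workcell; print([n for n in dir(workcell) if not n.startswith('_')])
for n in ("scene","top","wrist"):
    c=camera(n); cv2.imwrite(f"pics/{n}0.png",cv2.cvtColor(c["color"],cv2.COLOR_RGB2BGR)); print({k:v for k,v in c.items() if k!="color"})
E
```

```text
pics
{'clock': 0.0, 'joint_pos': array([-1.20701982e+00,  2.41421582e-01,  3.68341148e-03,  1.33522763e+00,
        2.04637784e-06,  1.57080498e+00]), 'joint_vel': array([ 0.00036356, -0.0013844 , -0.00073541, -0.00023638,  0.00121018,
       -0.00040874]), 'tau': array([-1.92841529e-03, -3.72317505e+01,  2.52408475e+01,  1.70079817e-02,
       -6.85991586e-05, -4.06496255e-06]), 'eef_pos': array([ 0.1776675 , -0.46665941,  0.23039312]), 'tool_rot': array([ 9.83504090e-01,  1.80882634e-01, -1.95213201e-04, -1.06702768e-03]), 'ft_force': array([ 0.10577864, -0.07941788, -0.19857737]), 'ft_torque': array([0.00546453, 0.02465663, 0.04853845]), 'grip_width': 0.08577962255119514}
['Unreachable', 'camera', 'get_obs', 'job_done', 'pinch_z']
{'fx': 459.460637025606, 'fy': 459.460637025606, 'cx': 257.7804071274188, 'cy': 192.47790012354807, 'rvec': array([ 1.9018701 ,  1.50672273, -0.62593926]), 'tvec': array([-0.14272904, -0.29164056,  1.44807571])}
{'fx': 422.85295337148403, 'fy': 422.85295337148403, 'cx': 262.09289583631977, 'cy': 196.66139219900313, 'rvec': array([ 2.17525736, -2.2369722 ,  0.03782825]), 'tvec': array([0.04308644, 0.5013886 , 1.04177454])}
{'fx': 297.3186396354542, 'fy': 297.3186396354542, 'cx': 255.36910952995515, 'cy': 195.52218151041657, 'mount': array([[ 6.91151803e-04, -9.56325008e-01, -2.92304637e-01,
         7.51715718e-02],
       [ 9.99999761e-01,  6.58894938e-04,  2.08802473e-04,
         6.15426327e-04],
       [-7.08498042e-06, -2.92304712e-01,  9.56325235e-01,
        -1.43085510e-01],
       [ 0.00000000e+00,  0.00000000e+00,  0.00000000e+00,
         1.00000000e+00]])}
```

View pics/top0.png

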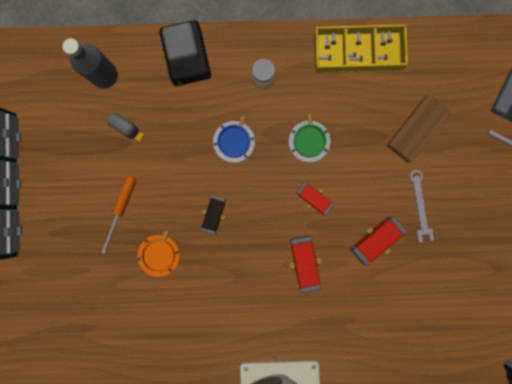

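View pics/scene0.png

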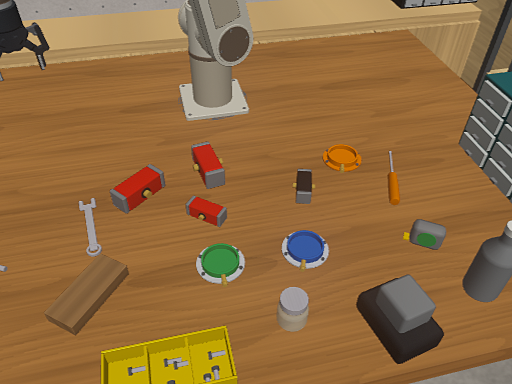

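View pics/wrist0.png

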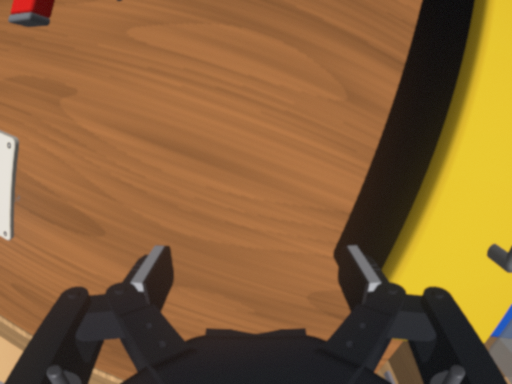

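```bash
python3 -c "
from workcell import *
print(pinch_z)"
```

```text
0.0187
```

Red candidates in the top view are the bars at (315,198), (306,264) and (379,240). The one at (315,198) is clearly the smallest, so it should be the float. For the chambers, blue is at (234,141), green at (310,141) and orange at (158,256). I'll confirm with an enlarged crop.

```bash
python3 - <<'E'
import cv2,numpy as np
a=cv2.imread("pics/top0.png")
f=cv2.resize(a[170:228,280:350],None,fx=8,fy=8,interpolation=cv2.INTER_CUBIC)
cv2.imwrite("pics/cropfloat.png",f)
f=cv2.resize(a[110:170,200:270],None,fx=8,fy=8,interpolation=cv2.INTER_CUBIC)
cv2.imwrite("pics/cropblue.png",f)
E
```

```text
(no output)
```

View pics/cropfloat.png

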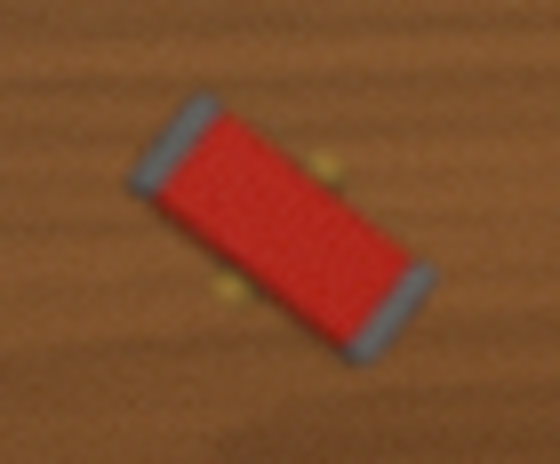

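View pics/cropblue.png

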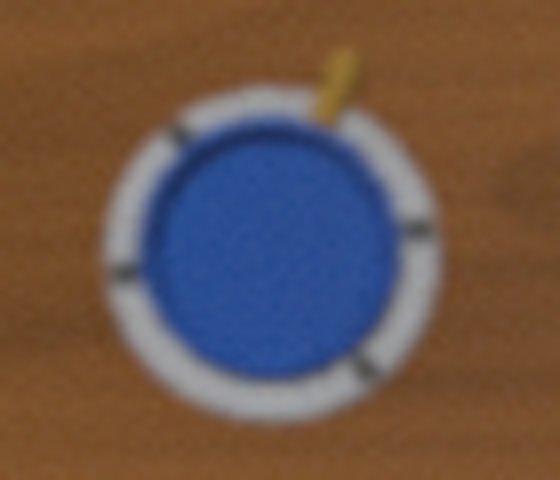

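The float crop shows a red bar with grey end caps. The pin ends are at about crop (327,163) and (230,290), and the bar corners at (205,92), (135,187), (365,362) and (437,265). The blue flange spans crop x 103–441 and y 85–423.

```bash
cat > h.py <<'E'
from workcell import *
import numpy as np, cv2
from scipy.spatial.transform import Rotation as R
def ray2plane(c,uv,z):
    M=cv2.Rodrigues(c["rvec"])[0]; C=-M.T@c["tvec"]
    d=M.T@np.array([(uv[0]-c["cx"])/c["fx"],(uv[1]-c["cy"])/c["fy"],1])
    return C+d*(z-C[2])/d[2]
def wristray(c,o,uv,z):
    u=np.array([uv[0]-c["cx"],uv[1]-c["cy"]]); r=np.hypot(*u); th=r/c["fx"]
    d=np.array([*(u/max(r,1e-9)*np.sin(th)),np.cos(th)])
    T=R.from_quat(o["tool_rot"]).as_matrix(); m=c["mount"]
    D=T@m[:3,:3]@d; C=T@m[:3,3]+o["eef_pos"]
    return C+D*(z-C[2])/D[2]
E
python3 - <<'E'
from h import *
c=camera("top")
P=lambda u,v,ox,oy,z: ray2plane(c,((u+.5)/8-.5+ox,(v+.5)/8-.5+oy),z)
f=lambda u,v,z:P(u,v,280,170,z)
a,b=f(327,163,.018),f(230,290,.018); print("pin",a,b,(a+b)/2,np.linalg.norm(a-b),np.degrees(np.arctan2(*(a-b)[[1,0]])))
cs=[f(*p,.036) for p in((205,92),(135,187),(365,362),(437,265))]
print(np.mean(cs,0),np.linalg.norm(cs[0]-cs[3]),np.linalg.norm(cs[1]-cs[2]),np.linalg.norm(cs[0]-cs[1]))
d=cs[3]+cs[2]-cs[0]-cs[1];print("bar yaw",np.degrees(np.arctan2(d[1],d[0])))
g=lambda u,v:P(u,v,200,110,.005)
print("blue",P(272,254,200,110,.005),np.linalg.norm(g(103,254)-g(441,254)),np.linalg.norm(g(272,85)-g(272,423)))
o=get_obs();print(o["eef_pos"],R.from_quat(o["tool_rot"]).as_matrix(),o["clock"])
# chek black
print("black",ray2plane(c,(213.5,215),.018))
E
```

```text
pin [ 0.51461424 -0.11491303  0.018     ] [ 0.47640919 -0.0838504   0.018     ] [ 0.49551172 -0.09938171  0.018     ] 0.04923934279985119 -39.11284768242414
[ 0.4950049  -0.09919317  0.036     ] 0.08732145257964054 0.08711861359314063 0.03575820892687168
bar yaw -128.68051019615794
blue [0.64287605 0.09646029 0.005     ] 0.10561230097415834 0.10612594770514702
[ 0.17778195 -0.46689937  0.23073079] [[ 9.34566591e-01  3.55787955e-01 -4.66977291e-04]
 [ 3.55788261e-01 -9.34565709e-01  1.28408039e-03]
 [ 2.04393718e-05 -1.36620367e-03 -9.99999067e-01]] 0.2
black [0.46038204 0.14958774 0.018     ]
```

Call:
{"api": "move_arm", "payload": {
  "motion": [
    [85,[0.4,-0.2,0],-0.3],
    [85,[1.2,-0.65,0],-0.9],
    [85,[2.1,-1.13,0.1],-1.5],
    [85,[3.0,-1.62,0.2],-2.1],
    [85,[3.9,-2.1,0.3],-2.7],
    [85,[4.8,-2.6,0.4],-3.3],
    [85,[5.7,-3.08,0.5],-3.9],
    [85,[6.6,-3.57,0.6],-4.4],
    [85,[7.4,-4.0,0.7],-4.8],
    [85,[8.0,-4.33,0.8],-5]
  ]
}}

```text
clock: 1.2
eef_pos: [0.4762, -0.1202, 0.1911]
tool_rot: [0.903, 0.431, 0.0, 0.0]
ft_force: [-0.1, -1.6, 0.5]
grip_width: 0.0852
```

Call:
{"api": "move_arm", "payload": {
  "motion": [
    [85,[0,0,0.1],0],
    [85,[0,0,0.2],0],
    [85,[0,0,0.4],0],
    [85,[0,0,0.4],0],
    [85,[0,0,0.4],0],
    [85,[0,0,0.4],0],
    [85,[0,0,0.4],0],
    [85,[0,0,0.4],0],
    [85,[0,0,0.4],0],
    [85,[0,0,0.4],0]
  ]
}}

```text
clock: 2.2
eef_pos: [0.4748, -0.1226, 0.1714]
tool_rot: [0.903, 0.429, 0.0, 0.0]
ft_force: [0.7, 0.3, 0.4]
grip_width: 0.0849
```

```bash
python3 - <<'E'
from h import *
o=get_obs(); c=camera("wrist"); cv2.imwrite("pics/w1.png",cv2.cvtColor(c["color"],cv2.COLOR_RGB2BGR))
print(o["clock"],o["eef_pos"],R.from_quat(o["tool_rot"]).as_matrix(),o["joint_pos"])
E
```

```text
2.2 [ 0.47477343 -0.12264104  0.17143266] [[ 6.31432556e-01  7.75430755e-01  2.68637536e-04]
 [ 7.75430794e-01 -6.31432560e-01 -8.10265937e-05]
 [ 1.06795974e-04  2.59472647e-04 -9.99999961e-01]] [-2.52782016e-01  2.56674890e-01 -1.33599360e-01  1.18024171e+00
 -1.12657478e-05  2.00141358e+00]
```

View pics/w1.png

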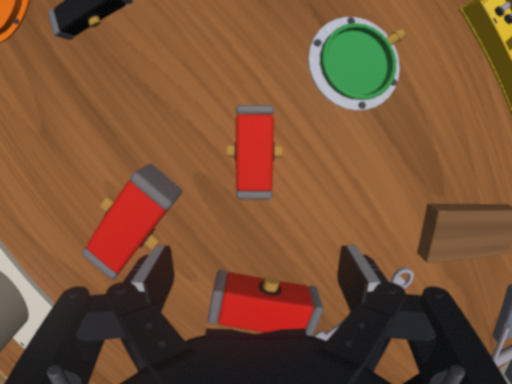

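The small float is centred at about (255,152), with pin ends at (231,152) and (279,152), so it lines up with the jaws. Next I'll measure it with the wrist calibration.

```bash
python3 - <<'E'
from h import *
a=cv2.imread("pics/w1.png"); cv2.imwrite("pics/w1c.png",cv2.resize(a[95:210,215:295],None,fx=5,fy=5,interpolation=cv2.INTER_CUBIC))
o=get_obs(); c=camera("wrist")
p,q=[wristray(c,o,u,.018) for u in((231,152),(279,152))]
print(p,q,(p+q)/2,np.linalg.norm(p-q),np.degrees(np.arctan2(*(q-p)[[1,0]])))
cs=np.array([wristray(c,o,u,.036) for u in((237.5,106),(273,106),(272.5,198),(237,198))]);print(cs.mean(0),np.linalg.norm(np.diff(cs,axis=0),axis=1))
E
```

```text
[ 0.47535808 -0.08441216  0.018     ] [ 0.51285984 -0.11491092  0.018     ] [ 0.49410896 -0.09966154  0.018     ] 0.048337938274797376 -39.120149648446095
[ 0.49514044 -0.09840387  0.036     ] [0.03278738 0.08900633 0.03489966]
```

View pics/w1c.png

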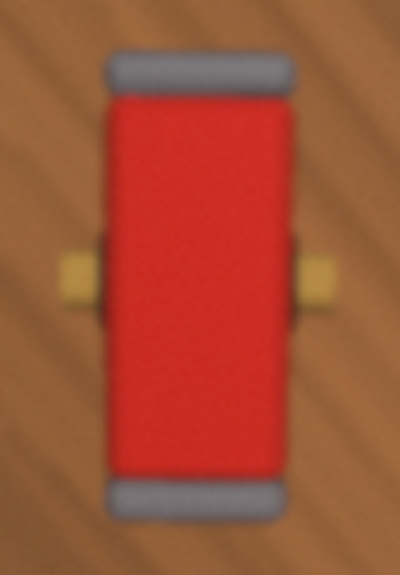

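Call:
{"api": "move_arm", "payload": {
  "motion": [
    [85,[0.3,0.02,0.2],0],
    [85,[0.61,0.02,0.6],0],
    [85,[0.61,0.02,1.1],0],
    [85,[0.61,0.02,1.6],0],
    [85,[0.61,0.02,2.1],0],
    [85,[0.61,0.02,2.4],0],
    [85,[0.61,0.02,2.6],0],
    [85,[0.61,0.02,2.6],0],
    [85,[0.61,0.02,2.6],0],
    [85,[0.61,0.02,2.6],0]
  ]
}}

```text
clock: 3.3
eef_pos: [0.4957, -0.0997, 0.0422]
tool_rot: [0.903, 0.429, 0.001, 0.001]
ft_force: [0.1, 0.4, -0.6]
grip_width: 0.0849
```

```bash
python3 - <<'E'
from h import *
o=get_obs(); c=camera("wrist"); cv2.imwrite("pics/w2.png",cv2.cvtColor(c["color"],cv2.COLOR_RGB2BGR))
print(o["clock"],o["eef_pos"])
E
```

```text
3.3 [ 0.49574094 -0.09967111  0.04223411]
```

View pics/w2.png

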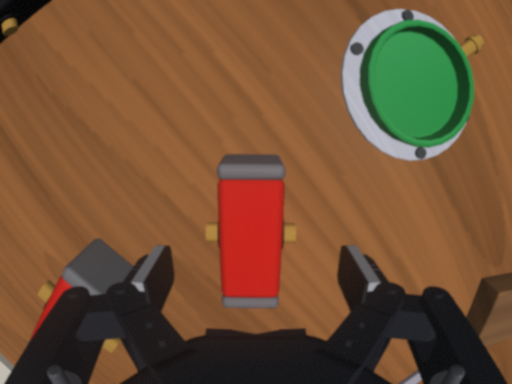

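The pin ends are at about (206–217,232) and (285–296,232). I'll check the lateral offset.

```bash
python3 - <<'E'
from h import *
o=get_obs(); c=camera("wrist")
T=R.from_quat(o["tool_rot"]).as_matrix()
for z in (.018,.022):
    print([T.T@(wristray(c,o,u,z)-o["eef_pos"]) for u in((206,233),(296,233))])
print([wristray(c,o,u,.018) for u in((206,233),(296,233))])
# finger tips
E
```

```text
[array([-0.00074884, -0.02980475,  0.02427674]), array([-0.00068892,  0.02607615,  0.02438891])]
[array([ 0.00105511, -0.02907391,  0.02028018]), array([0.00111359, 0.02547255, 0.02038967])]
[array([ 0.47222741, -0.08150157,  0.018     ]), array([ 0.51559762, -0.11673955,  0.018     ])]
```

Call:
{"api": "move_arm", "payload": {
  "motion": [
    [85,[0,-0.04,0.1],0],
    [85,[0,-0.04,0.3],0],
    [85,[0,-0.04,0.5],0],
    [85,[0,-0.04,0.65],0],
    [85,[0,-0.04,0.75],0],
    [85,[0,-0.04,0.82],0],
    [85,[0,-0.04,0.82],0],
    [85,[0,-0.04,0.82],0],
    [70,[0,-0.04,0.82],0],
    [62,[0,-0.04,0.82],0]
  ]
}}

```text
clock: 4.4
eef_pos: [0.4935, -0.0984, 0.0007]
tool_rot: [0.903, 0.429, 0.0, 0.0]
ft_force: [-1.1, 0.4, -0.3]
grip_width: 0.0625
```

Call:
{"api": "move_arm", "payload": {
  "motion": [
    [58,[0,0,0],0],
    [54,[0,0,0],0],
    [50,[0,0,0],0],
    [46,[0,0,0],0],
    [40,[0,0,0],0],
    [40,[0,0,0],0],
    [40,[0,0,0],0],
    [40,[0,0,0],0],
    [40,[0,0,0],0],
    [40,[0,0,0],0]
  ]
}}

```text
clock: 5.4
eef_pos: [0.4932, -0.0983, 0.0009]
tool_rot: [0.903, 0.429, 0.0, 0.0]
ft_force: [-1.3, 1.1, 4.8]
grip_width: 0.0523
```

```bash
python3 - <<'E'
from h import *
o=get_obs(); c=camera("wrist"); cv2.imwrite("pics/w3.png",cv2.cvtColor(c["color"],cv2.COLOR_RGB2BGR))
print(o)
E
```

```text
{'clock': 5.4, 'joint_pos': array([-1.96753797e-01,  4.70620061e-01, -3.26984610e-01,  7.72821947e-01,
        1.27016520e-04,  2.05738639e+00]), 'joint_vel': array([-1.59022169e-03,  5.32519735e-05, -8.55289257e-04,  9.47677681e-04,
       -5.78451391e-04, -1.00110402e-03]), 'tau': array([-1.17607699e-01, -3.88672042e+01,  1.81668770e+01, -7.28559773e-01,
       -6.78453804e-02,  4.11412533e-03]), 'eef_pos': array([ 0.49322383, -0.09827631,  0.00094025]), 'tool_rot': array([9.03158213e-01, 4.29307819e-01, 1.86169450e-04, 5.95440516e-05]), 'ft_force': array([-1.29677886,  1.14621823,  4.80912931]), 'ft_torque': array([ 0.13965021,  0.39925914, -0.03121035]), 'grip_width': 0.052268384080464816}
```

View pics/w3.png

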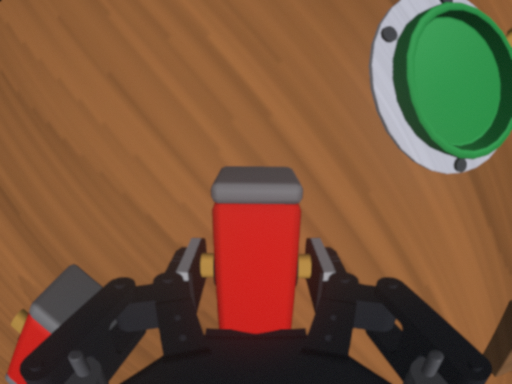

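The fingers stopped on the pin at a 52 mm opening, with the pads over both end faces at about (207,265) and (304,265). I'll lift slowly and let the float swing.

Call:
{"api": "move_arm", "payload": {
  "motion": [
    [40,[0,0,-0.05],0],
    [40,[0,0,-0.15],0],
    [40,[0,0,-0.3],0],
    [40,[0,0,-0.5],0],
    [40,[0,0,-0.7],0],
    [40,[0,0,-0.9],0],
    [40,[0,0,-1.1],0],
    [40,[0,0,-1.3],0],
    [40,[0,0,-1.5],0],
    [40,[0,0,-1.6],0]
  ]
}}

```text
clock: 6.45
eef_pos: [0.4938, -0.0985, 0.0817]
tool_rot: [0.903, 0.429, 0.001, 0.001]
ft_force: [0.2, 0.2, -1.9]
grip_width: 0.0519
```

Call:
{"api": "move_arm", "payload": {
  "motion": [
    [40,[0,0,-0.1],0],
    [40,[0,0,-0.2],0],
    [40,[0,0,-0.2],0],
    [40,[0,0,-0.2],0],
    [40,[0,0,-0.2],0],
    [40,[0,0,-0.2],0],
    [40,[0,0,-0.2],0],
    [40,[0,0,-0.2],0],
    [40,[0,0,-0.2],0],
    [40,[0,0,-0.2],0]
  ]
}}

```text
clock: 7.45
eef_pos: [0.4932, -0.0983, 0.0903]
tool_rot: [0.903, 0.429, -0.0, -0.0]
ft_force: [0.8, -0.0, -2.0]
grip_width: 0.052
```

```bash
python3 - <<'E'
from h import *
o=get_obs(); 
for n in("wrist","scene"):
  c=camera(n); cv2.imwrite(f"pics/{n}4.png",cv2.cvtColor(c["color"],cv2.COLOR_RGB2BGR))
a=cv2.imread("pics/scene4.png"); cv2.imwrite("pics/scene4c.png",cv2.resize(a[100:260,120:320],None,fx=4,fy=3.7,interpolation=cv2.INTER_CUBIC))
print(o["clock"],o["eef_pos"],o["ft_force"],o["grip_width"])
E
```

```text
7.45 [ 0.49318891 -0.098323    0.0902902 ] [ 0.76006598 -0.00469105 -1.99463864] 0.05203759454197301
```

View pics/wrist4.png

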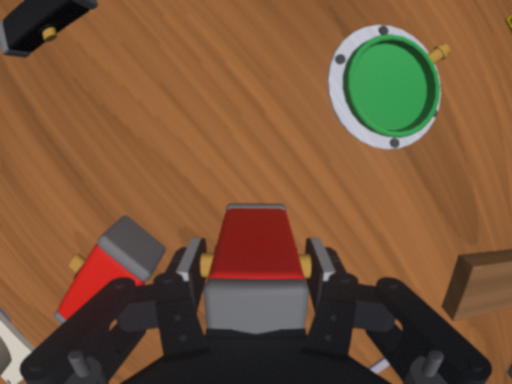

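View pics/scene4c.png

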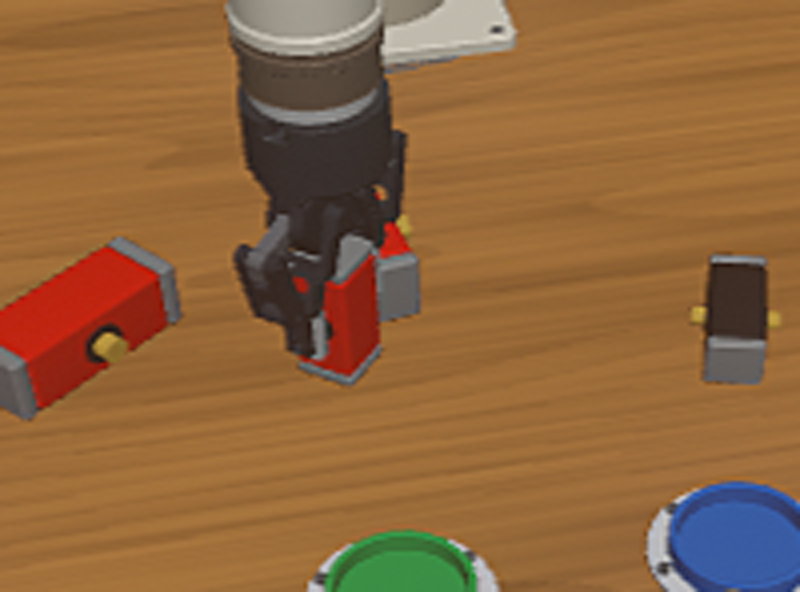

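The float now hangs from its pin in the fingers. I'll compare its projected upright shape with the wrist picture, where the top-cap front edge is at about y=280 and the foot edge at about y=204.

```bash
python3 - <<'E'
from h import *
c=camera("wrist"); m=c["mount"]; Mi=np.linalg.inv(m); o=get_obs()
cv2.imwrite("pics/wrist5.png",cv2.cvtColor(c["color"],cv2.COLOR_RGB2BGR))
def proj(p):
    q=Mi[:3,:3]@p+Mi[:3,3]; th=np.arctan2(np.hypot(q[0],q[1]),q[2]); u=q[:2]/np.hypot(*q[:2])
    return np.round(u*th*c["fx"]+[c["cx"],c["cy"]],1)
for a in (-10,-5,0,5,10):
    r=R.from_euler("y",a,degrees=True).as_matrix(); pc=np.array([0.001,0,-.017])
    print(a,[proj(pc+r@np.array(v)) for v in((.018,-.018,-.046),(.018,.018,-.046),(.018,.018,.046),(.018,-.018,.046))], "pinend",proj(pc+[0,.027,0]))
b=cv2.imread("pics/wrist5.png"); cv2.imwrite("pics/wrist5c.png",cv2.resize(b[190:345,180:330],None,fx=5,fy=3.8,interpolation=cv2.INTER_CUBIC)); 
T=R.from_quat(o["tool_rot"]).as_matrix(); print(T, o["clock"])
d=np.array([.64287605-.4932,.09646+.0983,0]); print(T.T@d/.05)
E
```

```text
-10 [array([197.7, 261.2]), array([308. , 261.3]), array([282.7, 211.9]), array([225.3, 211.8])] pinend [308.5 264. ]
-5 [array([197.5, 274.2]), array([308.1, 274.4]), array([283. , 206.1]), array([224.9, 206.1])] pinend [308.5 264. ]
0 [array([197.7, 287.1]), array([307.9, 287.3]), array([283.4, 200.5]), array([224.5, 200.5])] pinend [308.5 264. ]
5 [array([198.2, 299.4]), array([307.5, 299.7]), array([283.9, 195.2]), array([224. , 195.1])] pinend [308.5 264. ]
10 [array([198.9, 311. ]), array([306.8, 311.3]), array([284.4, 190.1]), array([223.4, 190.1])] pinend [308.5 264. ]
[[ 6.31417811e-01  7.75442808e-01  8.62881088e-06]
 [ 7.75442808e-01 -6.31417811e-01  1.25021181e-05]
 [ 1.51430625e-05 -1.20291072e-06 -1.00000000e+00]] 7.6
[ 4.91066730e+00 -1.38194327e-01  7.45287771e-05]
```

View pics/wrist5c.png

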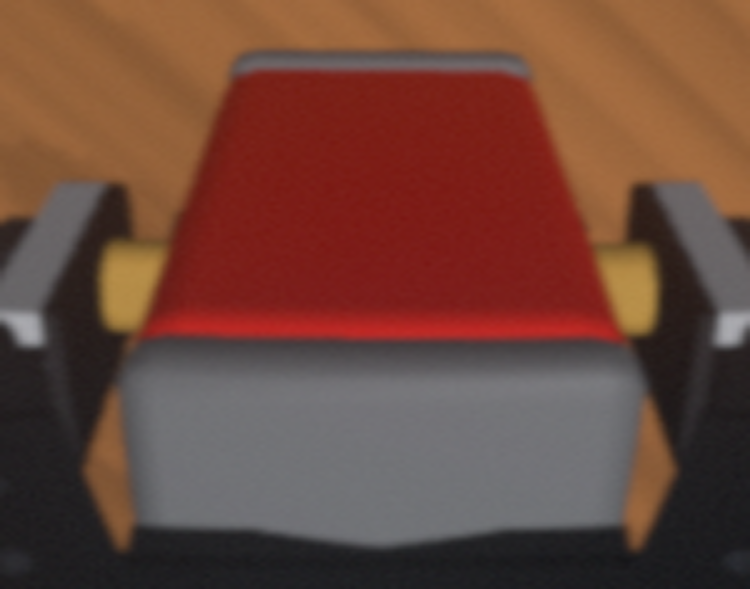

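The foot edge (about y=204) and cap edge (about y=280–286) match upright to within roughly 3°. The float is hanging heavy end down, so I'll carry it gently to the blue chamber.

Call:
{"api": "move_arm", "payload": {
  "motion": [
    [40,[0.04,0,0],0],
    [40,[0.15,0,0],0],
    [40,[0.33,-0.01,0],0],
    [40,[0.55,-0.02,0],0],
    [40,[0.8,-0.02,0],0],
    [40,[1.05,-0.03,0],0],
    [40,[1.3,-0.04,0],0],
    [40,[1.55,-0.04,0],0],
    [40,[1.8,-0.05,0],0],
    [40,[2.05,-0.06,0],0]
  ]
}}

```text
clock: 8.6
eef_pos: [0.5562, -0.016, 0.0902]
tool_rot: [0.903, 0.429, -0.0, 0.0]
ft_force: [0.6, -1.2, -1.7]
grip_width: 0.0521
```

Call:
{"api": "move_arm", "payload": {
  "motion": [
    [40,[0.25,-0.01,0],0],
    [40,[0.5,-0.01,0],0],
    [40,[0.75,-0.02,0],0],
    [40,[1.0,-0.03,0],0],
    [40,[1.25,-0.04,0],0],
    [40,[1.5,-0.04,0],0],
    [40,[1.75,-0.05,0],0],
    [40,[2.0,-0.06,0],0],
    [40,[2.25,-0.06,0],0],
    [40,[2.45,-0.07,0],0]
  ]
}}

```text
clock: 9.6
eef_pos: [0.631, 0.0812, 0.0903]
tool_rot: [0.903, 0.429, 0.0, 0.0]
ft_force: [0.7, -0.3, -1.2]
grip_width: 0.0523
```

Call:
{"api": "move_arm", "payload": {
  "motion": [
    [40,[0.17,-0.01,0],0],
    [40,[0.29,-0.01,0],0],
    [40,[0.37,-0.01,0],0],
    [40,[0.4,-0.01,0],0],
    [40,[0.4,-0.01,0],0],
    [40,[0.4,-0.01,0],0],
    [40,[0.4,-0.01,0],0],
    [40,[0.4,-0.01,0],0],
    [40,[0.4,-0.01,0],0],
    [40,[0.4,-0.01,0],0]
  ]
}}

```text
clock: 10.6
eef_pos: [0.6424, 0.096, 0.0904]
tool_rot: [0.903, 0.429, 0.0, -0.0]
ft_force: [0.7, 0.3, -1.6]
grip_width: 0.052
```

```bash
python3 - <<'E'
from h import *
o=get_obs(); print(o["clock"],o["eef_pos"],o["grip_width"],o["ft_force"])
for n in("wrist","scene","top"):
  c=camera(n); cv2.imwrite(f"pics/{n}6.png",cv2.cvtColor(c["color"],cv2.COLOR_RGB2BGR))
a=cv2.imread("pics/scene6.png"); cv2.imwrite("pics/scene6c.png",cv2.resize(a[130:290,220:380],None,fx=3.7,fy=3.7,interpolation=cv2.INTER_CUBIC))
E
```

```text
10.6 [0.64240986 0.09597894 0.09038321] 0.0519964859582761 [ 0.71230468  0.25746488 -1.56759531]
```

View pics/wrist6.png

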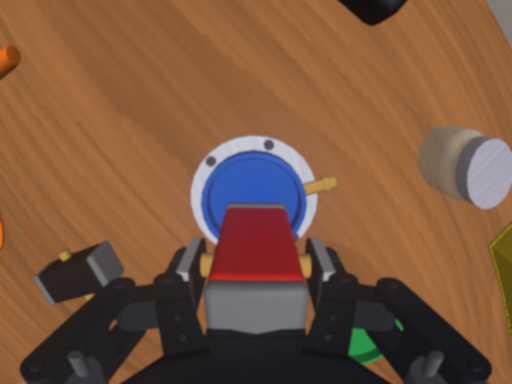

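View pics/scene6c.png

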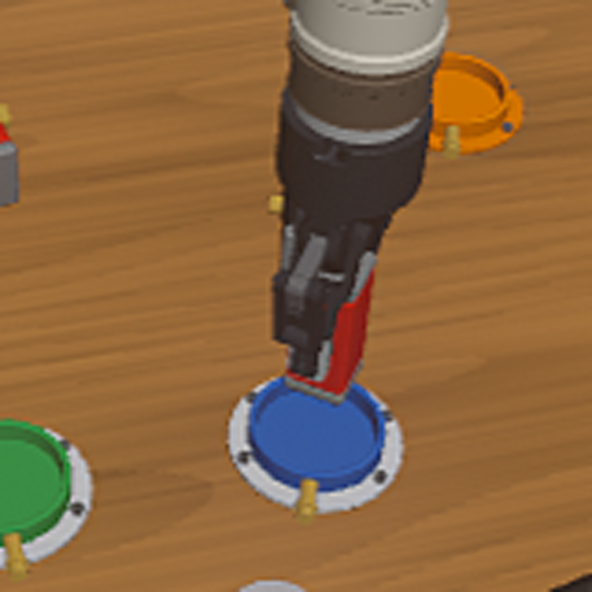

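The float hangs over the blue chamber. In the wrist view the flange's left edge is at x≈191, the right at x≈317 and the top at y≈136. I'll enlarge it to refine the centre.

```bash
python3 - <<'E'
import cv2
b=cv2.imread("pics/wrist6.png"); cv2.imwrite("pics/wrist6c.png",cv2.resize(b[125:245,180:330],None,fx=5,fy=5,interpolation=cv2.INTER_CUBIC))
E
```

```text
(no output)
```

View pics/wrist6c.png

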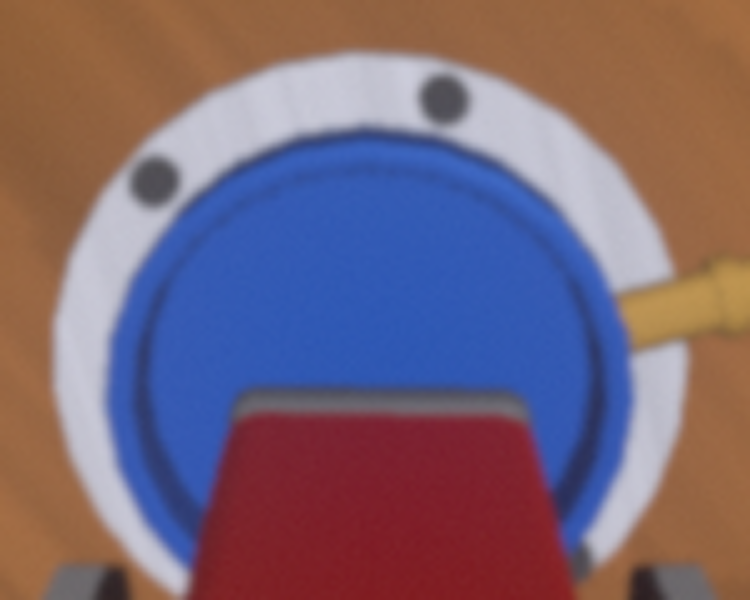

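```bash
python3 - <<'E'
from h import *
from scipy.optimize import least_squares
o=get_obs(); c=camera("wrist")
pts=[(365,52),(210,95),(110,182),(55,340),(78,480),(130,555),(688,370),(665,265),(610,155),(500,78),(665,480)]
W=np.array([wristray(c,o,((u+.5)/5-.5+180,(v+.5)/5-.5+125),.005) for u,v in pts])
r=least_squares(lambda p:np.hypot(W[:,0]-p[0],W[:,1]-p[1])-p[2],[.64,.096,.052]); print(r.x,r.fun.round(4))
T=R.from_quat(o["tool_rot"]).as_matrix(); print("chamber in tool",T.T@(np.array([*r.x[:2],0])-o["eef_pos"]),o["eef_pos"],o["clock"])
E
```

```text
[0.6427608  0.09731601 0.05201876] [ 0.0002 -0.      0.     -0.0004  0.0003 -0.0001  0.     -0.0012  0.0003
  0.0003  0.0006]
chamber in tool [ 0.00120646 -0.00055697  0.09032272] [0.64243209 0.09602973 0.09032274] 10.75
```

The fitted radius is 52.02 mm as expected, and the chamber axis is 1.3 mm from the TCP. I'll lower to about 3 mm above the floor, then continue in small steps.

Call:
{"api": "move_arm", "payload": {
  "motion": [
    [40,[0.02,-0.01,0.05],0],
    [40,[0.02,-0.01,0.15],0],
    [40,[0.02,-0.01,0.3],0],
    [40,[0.02,-0.01,0.45],0],
    [40,[0.02,-0.01,0.6],0],
    [40,[0.02,-0.01,0.75],0],
    [40,[0.02,-0.01,0.88],0],
    [40,[0.02,-0.01,0.97],0],
    [40,[0.02,-0.01,1.02],0],
    [40,[0.02,-0.01,1.04],0]
  ]
}}

```text
clock: 11.8
eef_pos: [0.6426, 0.0971, 0.038]
tool_rot: [0.903, 0.429, -0.0, -0.0]
ft_force: [-0.8, 1.1, -1.4]
grip_width: 0.0519
```

Call:
{"api": "move_arm", "payload": {
  "motion": [
    [40,[0,0,0],0],
    [40,[0,0,0],0],
    [40,[0,0,0],0],
    [40,[0,0,0],0],
    [40,[0,0,0.01],0],
    [40,[0,0,0.01],0],
    [40,[0,0,0.02],0],
    [40,[0,0,0.02],0],
    [40,[0,0,0.03],0],
    [40,[0,0,0.03],0]
  ]
}}

```text
clock: 12.8
eef_pos: [0.6426, 0.0972, 0.0367]
tool_rot: [0.903, 0.429, -0.0, -0.0]
ft_force: [0.5, -0.2, -1.6]
grip_width: 0.0521
```

```bash
python3 - <<'E'
from h import *
o=get_obs(); print(o["clock"],o["eef_pos"],o["grip_width"],o["ft_force"])
for n in("wrist","scene"):
  c=camera(n); cv2.imwrite(f"pics/{n}7.png",cv2.cvtColor(c["color"],cv2.COLOR_RGB2BGR))
a=cv2.imread("pics/scene7.png"); b=cv2.imread("pics/wrist7.png")
A=cv2.resize(a[190:270,260:350],(450,400),interpolation=cv2.INTER_CUBIC);B=cv2.resize(b[130:350,170:350],(340,400))
cv2.imwrite("pics/c7.png",np.hstack([A,B]))
E
```

```text
12.8 [0.64262069 0.09717008 0.03668483] 0.05208855702651275 [ 0.46785177 -0.15325645 -1.60712445]
```

View pics/c7.png

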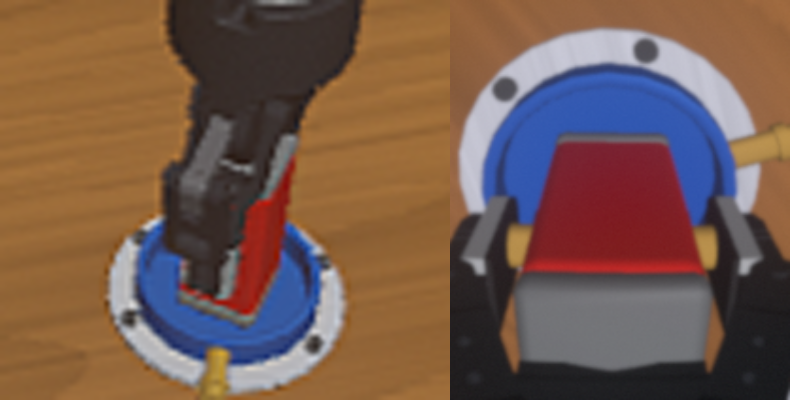

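The float is inside the cup, upright and central. The wrist force still shows its full weight, so I'll lower in sub-millimetre steps.

Call:
{"api": "move_arm", "payload": {
  "motion": [
    [40,[0,0,0.005],0],
    [40,[0,0,0.01],0],
    [40,[0,0,0.01],0],
    [40,[0,0,0.015],0],
    [40,[0,0,0.015],0],
    [40,[0,0,0.02],0],
    [40,[0,0,0.02],0],
    [40,[0,0,0.025],0],
    [40,[0,0,0.025],0],
    [40,[0,0,0.025],0]
  ]
}}

```text
clock: 13.9
eef_pos: [0.6427, 0.0971, 0.0355]
tool_rot: [0.903, 0.429, -0.0, -0.0]
ft_force: [-0.1, 0.4, -1.7]
grip_width: 0.0525
```

```bash
python3 - <<'E'
from h import *
o=get_obs(); print(o["clock"],o["eef_pos"],o["grip_width"],o["ft_force"])
E
```

```text
13.9 [0.64267398 0.0971372  0.03552854] 0.05248181831763675 [-0.10589307  0.38000602 -1.67202245]
```

Call:
{"api": "move_arm", "payload": {
  "motion": [
    [40,[0,0,0.005],0],
    [40,[0,0,0.005],0],
    [40,[0,0,0.01],0],
    [40,[0,0,0.01],0],
    [40,[0,0,0.015],0],
    [40,[0,0,0.015],0],
    [40,[0,0,0.015],0],
    [40,[0,0,0.015],0],
    [40,[0,0,0.015],0],
    [40,[0,0,0.015],0]
  ]
}}

```text
clock: 14.9
eef_pos: [0.6429, 0.0973, 0.0351]
tool_rot: [0.903, 0.429, 0.0, -0.0]
ft_force: [-0.5, 0.6, 1.9]
grip_width: 0.0519
```

Call:
{"api": "move_arm", "payload": {
  "motion": [
    [40,[0,0,0.005],0],
    [40,[0,0,0.005],0],
    [40,[0,0,0.01],0],
    [40,[0,0,0.01],0],
    [40,[0,0,0.01],0],
    [40,[0,0,0.01],0],
    [40,[0,0,0.01],0],
    [40,[0,0,0.01],0],
    [40,[0,0,0.01],0],
    [40,[0,0,0.01],0]
  ]
}}

```text
clock: 15.9
eef_pos: [0.6429, 0.0973, 0.035]
tool_rot: [0.903, 0.429, 0.0, -0.0]
ft_force: [-1.9, 1.0, 5.3]
grip_width: 0.0522
```

Contact came at TCP z≈0.035 as predicted, and the force now shows light pressing. I'll back off slightly and open slowly.

Call:
{"api": "move_arm", "payload": {
  "motion": [
    [40,[0,0,-0.005],0],
    [40,[0,0,-0.01],0],
    [40,[0,0,-0.01],0],
    [50,[0,0,-0.01],0],
    [52,[0,0,-0.01],0],
    [53,[0,0,-0.01],0],
    [54,[0,0,-0.01],0],
    [56,[0,0,-0.01],0],
    [58,[0,0,-0.01],0],
    [60,[0,0,-0.01],0]
  ]
}}

```text
clock: 16.9
eef_pos: [0.6423, 0.0967, 0.0342]
tool_rot: [0.903, 0.429, -0.001, 0.0]
ft_force: [0.2, -0.1, 0.3]
grip_width: 0.0601
```

Call:
{"api": "move_arm", "payload": {
  "motion": [
    [63,[0,0,0],0],
    [67,[0,0,0],0],
    [72,[0,0,0],0],
    [78,[0,0,0],0],
    [82,[0,0,0],0],
    [82,[0,0,0],0],
    [82,[0,0,0],0],
    [82,[0,0,0],0],
    [82,[0,0,0],0],
    [82,[0,0,0],0]
  ]
}}

```text
clock: 17.9
eef_pos: [0.6427, 0.0972, 0.0348]
tool_rot: [0.903, 0.429, -0.0, 0.0]
ft_force: [0.5, 0.0, -0.2]
grip_width: 0.0818
```

```bash
python3 - <<'E'
from h import *
o=get_obs(); print(o["clock"],o["eef_pos"],o["grip_width"],o["ft_force"])
c=camera("wrist"); cv2.imwrite("pics/wrist8.png",cv2.cvtColor(c["color"],cv2.COLOR_RGB2BGR))
E
```

```text
17.9 [0.64269518 0.09716459 0.03481653] 0.08176572105068684 [ 0.50941744  0.00655052 -0.15804572]
```

View pics/wrist8.png

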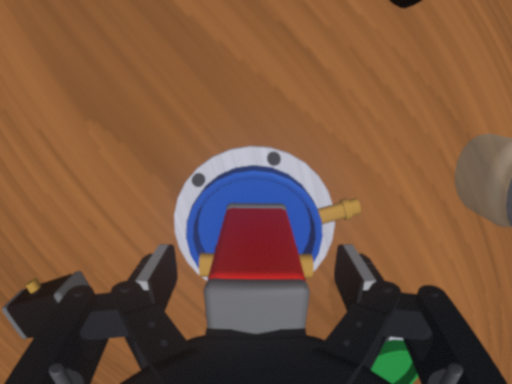

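The fingers are clear of the pin on both sides and the float stands upright. I'll retreat straight up.

Call:
{"api": "move_arm", "payload": {
  "motion": [
    [82,[0,0,-0.1],0],
    [82,[0,0,-0.3],0],
    [82,[0,0,-0.6],0],
    [82,[0,0,-1.0],0],
    [82,[0,0,-1.4],0],
    [82,[0,0,-1.8],0],
    [82,[0,0,-2.2],0],
    [82,[0,0,-2.6],0],
    [82,[0,0,-2.9],0],
    [82,[0,0,-3.0],0]
  ]
}}

```text
clock: 18.95
eef_pos: [0.644, 0.0974, 0.1882]
tool_rot: [0.903, 0.429, 0.002, 0.001]
ft_force: [1.0, 0.3, 1.0]
grip_width: 0.0818
```

Call:
{"api": "move_arm", "payload": {
  "motion": [
    [82,[-0.3,0,0],0],
    [82,[-0.8,0,0],0],
    [82,[-1.4,0,0],0],
    [82,[-2.0,0,0],0],
    [82,[-2.5,0,0],0],
    [82,[-2.8,0,0],0],
    [82,[-3,0,0],0],
    [82,[-3,0,0],0],
    [82,[-3,0,0],0],
    [82,[-3,0,0],0]
  ]
}}

```text
clock: 19.95
eef_pos: [0.5487, -0.0184, 0.1847]
tool_rot: [0.903, 0.43, 0.0, -0.0]
ft_force: [0.3, 0.8, -0.2]
grip_width: 0.0818
```

```bash
python3 - <<'E'
from h import *
o=get_obs(); print(o["clock"],o["eef_pos"],o["grip_width"],o["ft_force"])
for n in("wrist","scene","top"):
  c=camera(n); cv2.imwrite(f"pics/{n}9.png",cv2.cvtColor(c["color"],cv2.COLOR_RGB2BGR))
  if n!="wrist":
    M=cv2.Rodrigues(c["rvec"])[0]
    for p in((.6427,.0973,.098),(.6427,.0973,.006)):
      q=M@np.array(p)+c["tvec"]; print(n,p,c["fx"]*q[0]/q[2]+c["cx"],c["fy"]*q[1]/q[2]+c["cy"])
a=cv2.imread("pics/scene9.png"); b=cv2.imread("pics/top9.png")
A=cv2.resize(a[190:270,260:350],(450,400),interpolation=cv2.INTER_CUBIC);B=cv2.resize(b[105:175,200:260],(343,400),interpolation=cv2.INTER_CUBIC)
cv2.imwrite("pics/c9.png",np.hstack([A,B]))
E
```

```text
19.95 [ 0.54867486 -0.01844918  0.18470076] 0.08179769620650323 [ 0.32480583  0.78623903 -0.18903255]
scene (0.6427, 0.0973, 0.098) 308.30804585271744 219.9963079015828
scene (0.6427, 0.0973, 0.006) 304.50666751775253 248.41031165595373
top (0.6427, 0.0973, 0.098) 230.51698350134123 134.75362771887964
top (0.6427, 0.0973, 0.006) 233.20188551219744 141.32666040958622
```

View pics/c9.png

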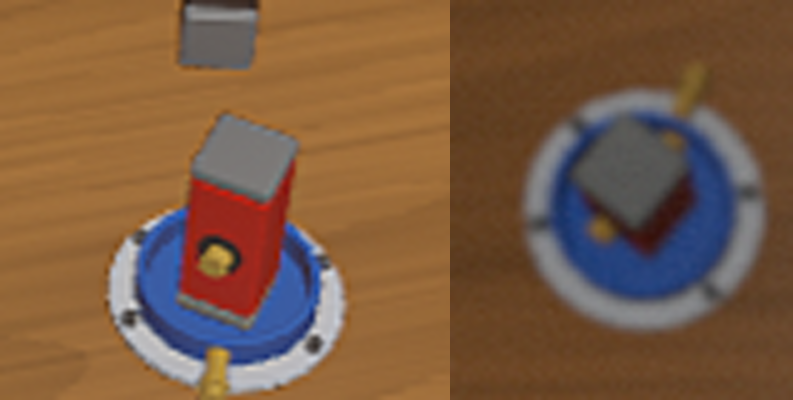

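View pics/scene9.png

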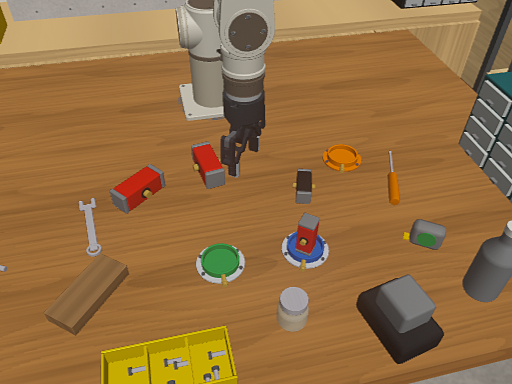

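The top face centre is at about scene (309,221), against (308,220) predicted for an upright, centred float. The black float is still at (304,186), where it started. Everything is in place, so I'm handing in.

```bash
python3 - <<'E'
from h import *
print(job_done()); print(get_obs()["clock"])
E
```

```text
the job is handed in; nothing more can be done
None
the job is handed in; nothing more can be done
```

The smallest red float is now standing upright, heavy end down, in the blue chamber. I handed the job in at about 20 s of the 48 s allowed; the interface gave no verdict.

- **Pick-up:** I gripped the float by its pin end faces and raised it about 90 mm. It swung and hung free, within roughly 3° of vertical in the wrist view.
- **Placing:** I lowered it at the chamber axis until it touched the floor at the expected height. I then eased the pressure off, opened the fingers slowly and moved clear.
- **Last checks:** Its top face is within about 1.5 px of where an upright, centred float should appear in the scene view. The black float looks to be where it started, and the fingers touch nothing.
- **Small disagreements:** The fingers stopped at 52 mm on the 54 mm pin. The top and wrist cameras agreed to about 1–1.5 mm on both the float and the chamber positions. No check failed.

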